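# Refit the filter plate in the bench dust collector

### The job

Put the larger, oblong filter plate back into the filter bay of the grey dust collector: tuck its one long edge under the steel lip at the far side of the bay, then lower the opposite edge until the plate lies flat on the bay floor, and only then let go of it. Leave the smaller, square filter plate where it is.

Things in the scene. Friction and masses are not known exactly. Their poses are not given: they have to be found in the camera images.
- plate_grip (a point): Oblong aluminium filter plate, the one to fit: 120 (x) x 150 (y) x 6 mm, dark panels, about 0.35 kg, same both ways round. A dark bridge handle stands on its middle: bar 16 (x) x 100 (y) x 22 mm tall, a post under each end, open space below. Point: centre of the bar, 52 mm above the middle of the plate's underside. Axes: x across the bar (plate's short side), y along it, z up.
- spare_grip (a point): Smaller, square filter plate, a bystander to be left alone: 90 x 90 x 6 mm, same materials, like handle (bar 16 x 80 x 22 mm). Point: centre of the bar, 52 mm above the plate's underside.
- seat (a point): Open filter bay in the top of the grey dust collector, a fixed box. Point: centre of the bay floor, 45 mm above the table. Axes: x towards the lip, y along the lip, z up. Bay: 138 mm along x, 174 mm along y. Near wall (inner face x = -69 mm) and side walls (y = -87, +87 mm) rise 14 mm above the floor and are 12 mm thick; dark slots mark the floor.
- lip (a point): Middle of the free edge of the bay's steel lip, at its underside: 39 mm towards +x from the seat centre, 18 mm above the bay floor. Same axes as the seat. The lip is 4 mm thick and reaches 30 mm over the bay from the far wall, along its whole width. The plate is too long to go in flat: tilt it about 15 degrees, lip-side long edge down, slide that edge under, lower the other.

How it is judged:
By the outcome, as a careful person would: the job done as asked, in the order asked, and still so for the second after the job is handed in, with the robot touching nothing.
It also fails if it takes over 45 s, if anything falls off the work surface, if the arm or the gripper's body presses on something with over 40 N, if the wrist force passes 120 N, or if a joint passes its speed limit or range.

### The arm

A 6-joint arm with a two-finger parallel gripper is mounted at the origin on the work surface. World frame = base frame: x ahead of the robot, y to its left, z up, the work surface at z = 0. Lengths are in mm, angles in rad, forces in N, time in s.
With the tool pointing down it reaches from about 275 to 825 mm from the base axis. Payload 4.9 kg.
Tool frame: the origin (TCP) lies on the centre line of the jaws, within the pads' length; the fingertips stand 17 mm ahead of it and the grasp point (between the pads) lies 2 mm behind it; y points along the fingers, z is the direction in which the jaws open and shut, and the axes are right-handed (so a half turn about y gives the same grasp; the last joint's range is limited). The gripper opens to 85 mm and grips with 20 to 120 N. Pads are 22 mm wide; open, the fingers measure 114 mm over their backs; the gripper's body (76 mm by 85 mm) begins 54 mm behind the grasp point. The pads swing forward as they close: fully open they stand 13 mm farther back than shut.
Start: joints at [0.996, 0.326, -0.193, 1.052, 0, 1.437], TCP at [234.662, 497.446, 248.281] pointing down, gripper open.
Joint ranges: [-2.65, 2.65], [-0.97, 1.79], [-1.3, 1.35], [-1.93, 2.1], [-1.47, 1.37], [-3.14, 3.14]. Speed limits (rad/s): [2.57, 2.57, 3.14, 3.14, 3.14, 3.14].

### API

Orientations are given as a unit quaternion [w, x, y, z].
In Python, from workcell import monitor, capture, order gives the robot as it stands. The module is installed in compiled form; this text tells all that it offers.
- The arm moves only by the shell command python3 -m crank 'ROWS' [FORCE]. ROWS is JSON, a list of rows, each an object of numbers: "dx", "dy", "dz": the shift along the tool's x, y, z in m; "rx", "ry", "rz": the turn, a rotation vector about the tool's x, y, z in rad; "gripper": the opening, from 0 (shut) to 1 (fully open). A call has 1 to 10 rows; each row is the pose to reach, as a shift and turn from the pose commanded when the call began, along the tool's axes at that moment; what a row does not reach only later rows make up. A row lasts 1/10 s, in which the tool goes at most 50 mm and 8.59 degrees, less where a joint would pass 70% of its speed; a pose out of reach is approached as far as the arm can. A call with a gripper value outside its range is refused whole. The fingers move at their own pace and stop on an object; FORCE is the grip in N (left out, the last holds). Time passes only in rows, so rows that repeat a pose let the fingers close. It gives the time, the measured TCP pose, the force and the opening at its end, in the units of the state.
- monitor.state(): the state, without advancing time (a new reading comes with each control period).
- capture(name): name is "scene" or "top" or "wrist"; returns a dict with "image" (384x512x3 uint8, blue, green, red), "depth" (384x512 float32, mm along the optical axis (not along the pixel's ray), 0 where there is no reading), "fx", "fy", "cx", "cy" (pixels), "dist_coeffs" ([k1, k2, p1, p2, k3] as OpenCV has them; the pictures are not rectified), "rvec" (rotation vector, rad) and "tvec" (3), from world to camera coordinates, as OpenCV has them; the wrist camera has in their place "mount" (4x4, takes a point from camera to tool coordinates, whose origin is the TCP and whose axes are the tool frame's). Camera axes: x right, y down, z forward; pixel columns grow to the right and rows downward; lengths in mm; the calibration is good to about 2 mm. A picture is of the moment at which its call begins: read the wrist's pose just before it.
- order.hand_in(): hands the job in, once; it reports no verdict.
The state is a dict: "clock": time; "qpos": joint angles; "qvel": joint speeds; "joint_efforts": joint torques, N m; "eef_pos": TCP position; "eef_rot": TCP orientation; "ft_force": force on the tool from outside, world axes, zero at the start; "moment": the same for the moment, N m; "width": finger opening in mm.
Only numpy, scipy, OpenCV 4.12 (cv2) and the standard library are available. Lean on these libraries where they do the work, as an engineer would, in place of code of your own. Each camera call takes 0.05 s, during which the arm holds its last target.

## Working session

There is one attempt and no reset: what is moved stays moved. The work goes in short steps, Python scripts to look and compute and a shell command to move; the robot and the scene stay as the last step left them, time stands still between calls to the robot, and variables do not carry over. Pictures are saved under pics/ and viewed, and the job is handed in when it is done.

```bash
mkdir -p pics; python3 - <<'E'
from workcell import monitor, capture
import cv2,pickle
s=monitor.state();print(s)
for n in ["scene","top","wrist"]:
    c=capture(n);pickle.dump(c,open(f"pics/{n}0.pkl","wb"));cv2.imwrite(f"pics/{n}0.png",c["image"])
    print(n,{k:v for k,v in c.items() if k not in("image","depth")})
E
```

```text
{'clock': 0.0, 'qpos': array([ 9.95791726e-01,  3.26939833e-01, -1.93631378e-01,  1.05201805e+00,
        3.62611095e-05,  1.43661612e+00]), 'qvel': array([ 0.00095338,  0.00107564, -0.00121714,  0.00142922,  0.00159295,
        0.00056839]), 'joint_efforts': array([ 3.42299048e-03, -4.43396902e+01,  2.62442297e+01,  1.54201908e-02,
        2.76370993e-04,  1.26056887e-05]), 'eef_pos': array([234.32690022, 496.93992154, 247.48600838]), 'eef_rot': array([-0.68940975,  0.69058977, -0.15482814,  0.15436391]), 'ft_force': array([ 0.18387561, -1.04120749, -0.6911031 ]), 'moment': array([ 0.06204973,  0.01525428, -0.03000502]), 'width': 85.5247131459716}
scene {'fx': 483.0260163415253, 'fy': 483.0260163415253, 'cx': 256.55085216467194, 'cy': 194.96666571993362, 'dist_coeffs': array([0.02019842, 0.        , 0.        , 0.        , 0.        ]), 'rvec': array([ 1.03356222,  2.63378654, -0.80341827]), 'tvec': array([ 390.84360505, -243.46686905, 1451.00134927])}
top {'fx': 418.52982256083015, 'fy': 418.52982256083015, 'cx': 266.454280631392, 'cy': 190.22576022827627, 'dist_coeffs': array([-0.00415113,  0.        ,  0.        ,  0.        ,  0.        ]), 'rvec': array([ 2.18491575, -2.13848639,  0.15162867]), 'tvec': array([  -4.23510718,  537.48826256, 1027.83573131])}
wrist {'fx': 302.3425635292671, 'fy': 302.3425635292671, 'cx': 257.64866934890716, 'cy': 187.87336586108768, 'dist_coeffs': array([0.02503005, 0.        , 0.        , 0.        , 0.        ]), 'mount': array([[-1.02492151e-03,  9.51678943e-01,  3.07093046e-01,
        -7.89623112e+01],
       [-3.48498631e-04, -3.07093528e-01,  9.51679276e-01,
        -1.26519662e+02],
       [ 9.99999414e-01,  8.68375058e-04,  6.46405573e-04,
        -6.89241981e-01],
       [ 0.00000000e+00,  0.00000000e+00,  0.00000000e+00,
         1.00000000e+00]])}
```

View pics/top0.png

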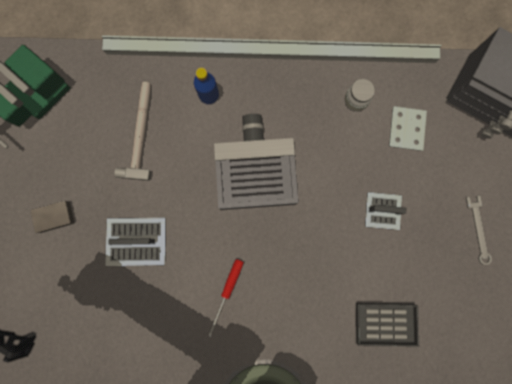

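View pics/scene0.png

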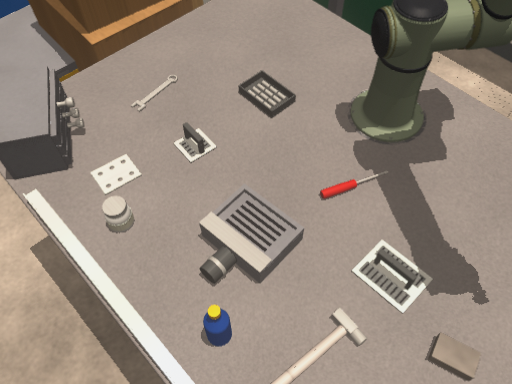

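View pics/wrist0.png

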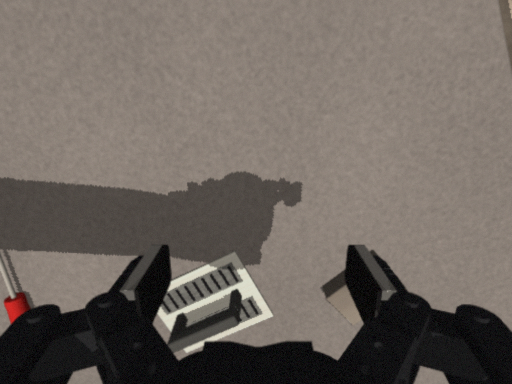

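```bash
cat > h.py <<'E'
import numpy as np,cv2,pickle
from scipy.spatial.transform import Rotation as R
def load(n): return pickle.load(open(f"pics/{n}.pkl","rb"))
def K(c): return np.array([[c["fx"],0,c["cx"]],[0,c["fy"],c["cy"]],[0,0,1.]])
def ext(c,s=None):
    if "rvec" in c:
        Rm=cv2.Rodrigues(c["rvec"])[0]; return Rm.T,-Rm.T@c["tvec"]
    q=s["eef_rot"];T=R.from_quat([q[1],q[2],q[3],q[0]]).as_matrix();m=c["mount"]
    return T@m[:3,:3],T@m[:3,3]+s["eef_pos"]
def onz(c,uv,z,s=None):
    Rw,o=ext(c,s);p=cv2.undistortPoints(np.array(uv,float).reshape(-1,1,2),K(c),c["dist_coeffs"]).reshape(-1,2)
    d=np.c_[p,np.ones(len(p))]@Rw.T
    return o+d*((z-o[2])/d[:,2])[:,None]
def cloud(c,s=None):
    Rw,o=ext(c,s);h,w=c["depth"].shape
    g=np.stack(np.meshgrid(np.arange(w),np.arange(h)),-1).reshape(-1,1,2).astype(float)
    p=cv2.undistortPoints(g,K(c),c["dist_coeffs"]).reshape(-1,2)
    P=(np.c_[p,np.ones(len(p))]*c["depth"].reshape(-1,1))@Rw.T+o
    P[c["depth"].ravel()==0]=np.nan
    return P.reshape(h,w,3)
def crop(c,x0,y0,x1,y1,k,f): cv2.imwrite(f,cv2.resize(c["image"][y0:y1,x0:x1],None,fx=k,fy=k,interpolation=cv2.INTER_CUBIC))
E
python3 - <<'E'
from h import *
c=load("top0");P=cloud(c)
for uv in [(136,220),(145,240),(256,150),(256,190),(256,203),(180,300),(330,250),(180,180)]:
    print(uv,P[uv[1],uv[0]].round(1))
crop(c,98,205,178,275,8,"pics/c1.png");crop(c,205,130,305,215,8,"pics/c2.png")
E
```

```text
(136, 220) [456.4 340.7   6.3]
(145, 240) [405.7 298.8  64.6]
(256, 150) [633.7  35.8  66.5]
(256, 190) [536.   33.7  45.1]
(256, 203) [502.   32.7  58. ]
(180, 300) [256.9 220.   -1.4]
(330, 250) [ 390.1 -161.1   -5.8]
(180, 180) [564.1 234.5  -2.6]
```

View pics/c1.png

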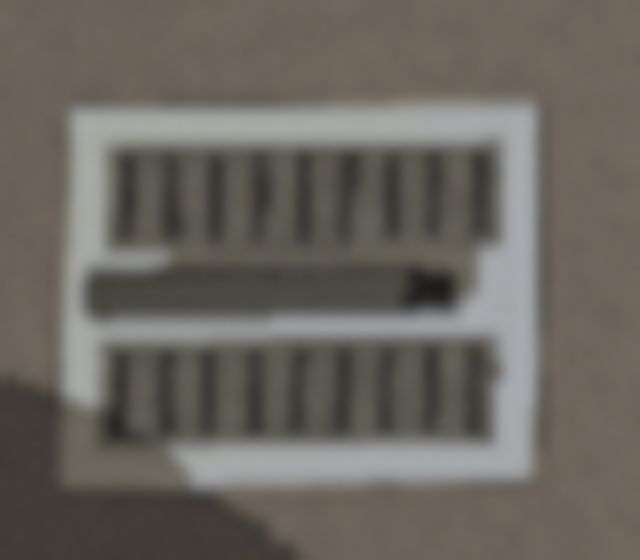

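View pics/c2.png

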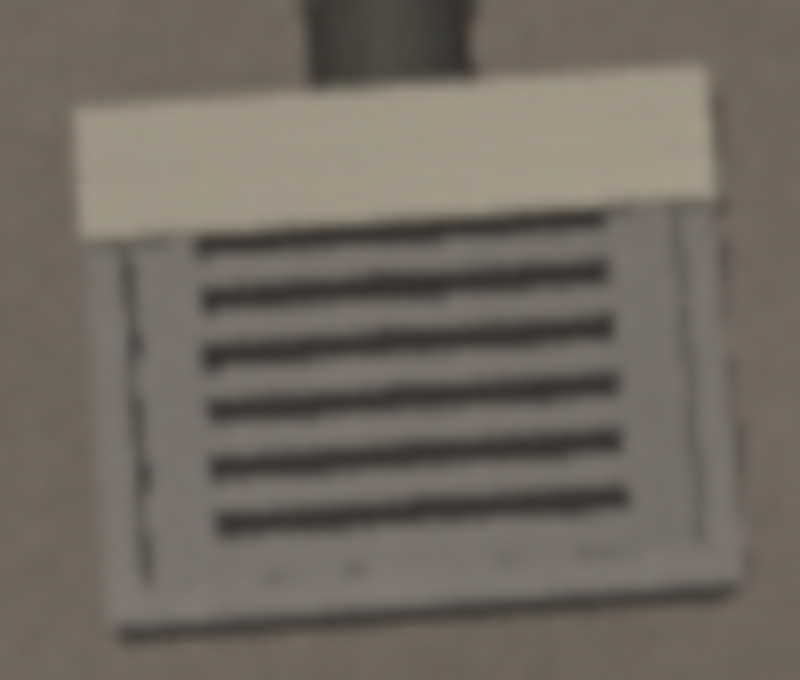

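```bash
python3 - <<'E'
from h import *
c=load("top0")
def px(a,x0,y0,k=8): return (np.array(a,float)+.5)/k-.5+[x0,y0]
p=onz(c,px([(70,105),(538,103),(533,480),(60,488)],98,205),6)
print(p.round(1),p.mean(0),[np.linalg.norm(p[i]-p[(i+1)%4]).round(1) for i in range(4)])
for a,b in [(0,1),(3,2)]: d=p[a]-p[b];print(np.degrees(np.arctan2(-d[0],d[1])))
for a,b in [(0,3),(1,2)]: d=p[a]-p[b];print(np.degrees(np.arctan2(d[1],d[0])))
b=onz(c,px([(90,312),(458,308),(458,268),(90,272)],98,205),63);print('bar',b.round(1),b.mean(0))
l=onz(c,px([(82,240),(715,198),(706,65),(73,108)],205,130),67)
n=onz(c,px([(118,622),(742,578)],205,130),59)
print(l.round(1),n.round(1))
d=l[0]-l[1];print('lip yaw',np.degrees(np.arctan2(-d[0],d[1])),np.linalg.norm(d))
d=n[0]-n[1];print('near yaw',np.degrees(np.arctan2(-d[0],d[1])),np.linalg.norm(d))
print(l[:2].mean(0),l[2:].mean(0),n.mean(0))
sl=onz(c,px([(218,523),(628,496),(605,215),(200,245)],205,130),45);print('slots',sl.round(1),sl.mean(0))
c=load("scene0");crop(c,190,180,310,285,6,"pics/c3.png");crop(c,345,235,440,315,8,"pics/c4.png")
P=cloud(load("top0"))
print(np.nanmedian(P[165:200,235:245,2]),np.nanmedian(P[145:152,225:290,2]),np.nanmedian(P[220:260,75:100,2]),np.nanmedian(P[180:230,310:340,2]))
E
```

```text
[[460.7 417.2   6. ]
 [464.6 267.3   6. ]
 [345.  262.8   6. ]
 [339.4 412.1   6. ]] [402.39826356 339.82643219   6.        ] [np.float64(150.0), np.float64(119.7), np.float64(149.4), np.float64(121.4)]
1.4845565477526133
2.1227253381558544
2.4267694058485336
2.1616813204059073
bar [[395.3 386.   63. ]
 [398.8 275.2  63. ]
 [410.8 275.8  63. ]
 [407.3 386.8  63. ]] [403.05662601 330.94217625  63.        ]
[[607.  137.2  67. ]
 [624.9 -58.8  67. ]
 [667.2 -55.5  67. ]
 [648.7 141.5  67. ]] [[489.3 122.7  59. ]
 [507.1 -69.3  59. ]]
lip yaw 5.216931535096512 196.82511252996514
near yaw 5.304505309390561 192.80574634284716
[615.90384138  39.18006544  67.        ] [657.92156705  43.00192042  67.        ] [498.21289121  26.73743115  59.        ]
slots [[522.2  94.   45. ]
 [533.6 -34.3  45. ]
 [623.3 -25.6  45. ]
 [610.6 102.4  45. ]] [572.44655553  34.08745063  45.        ]
44.23428298568808 66.13729655027089 -0.5141176481020011 -1.3634858075540706
```

View pics/c3.png

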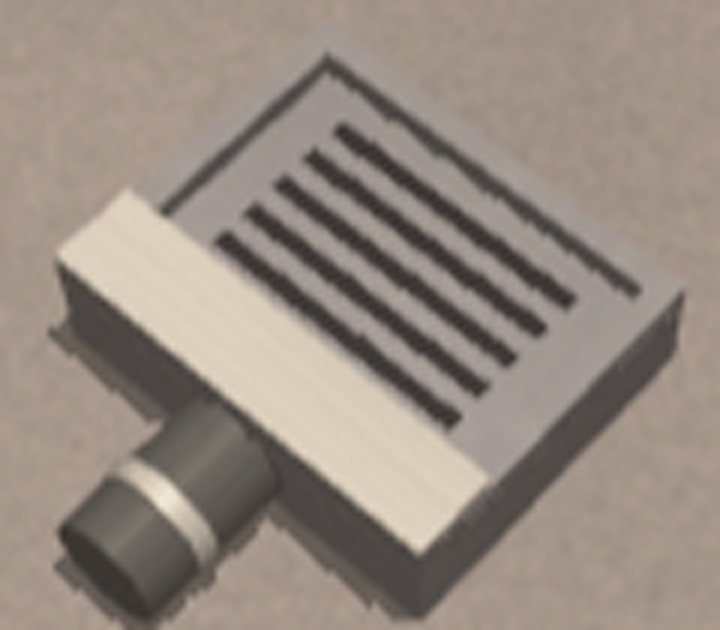

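View pics/c4.png

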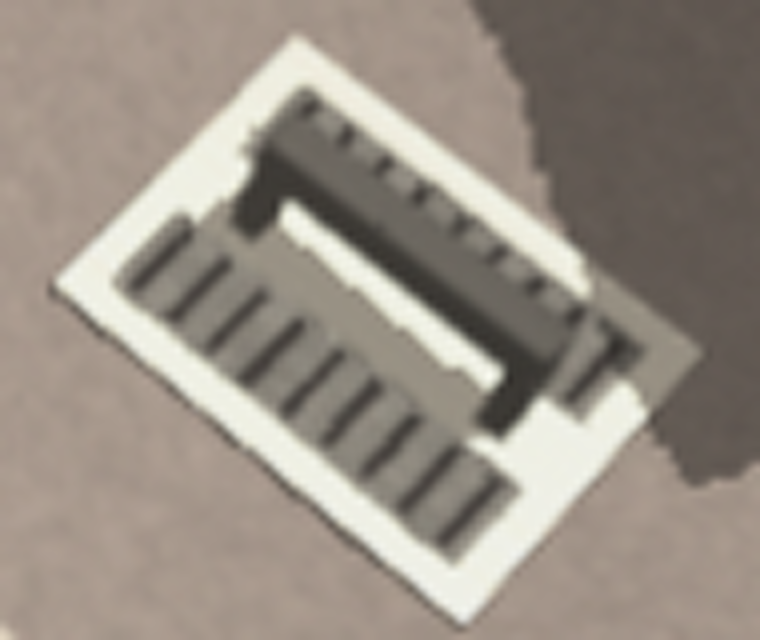

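```bash
cat >> h.py <<'E'
def mat(q): return R.from_quat([q[1],q[2],q[3],q[0]]).as_matrix()
def frame(yaw,tilt): return (R.from_euler('z',yaw,degrees=True)*R.from_euler('y',tilt,degrees=True)).as_matrix()
def go(s,p,yaw,tilt,flip=None):
    """p: grip point (bar centre) world; returns shift m & rotvec in tool axes"""
    T=mat(s["eef_rot"]);F=frame(yaw,tilt);best=None
    for sg in (1,-1):
        z=F[:,0]*sg;y=-F[:,2];G=np.c_[np.cross(y,z),y,z]
        rv=R.from_matrix(T.T@G).as_rotvec()
        if best is None or np.linalg.norm(rv)<np.linalg.norm(best[0]): best=(rv,G,sg)
    rv,G,sg=best
    tcp=np.array(p,float)+2*G[:,1]
    d=T.T@(tcp-s["eef_pos"])/1000
    print("shift",d.round(4),"rot",rv.round(4),"deg",np.degrees(np.linalg.norm(rv)).round(1),"sg",sg,"tcp",tcp.round(1))
def grip(s): 
    T=mat(s["eef_rot"]);return s["eef_pos"]-2*T[:,1],T
E
python3 - <<'E'
from h import *
from workcell import monitor
s=monitor.state();print(mat(s["eef_rot"]).round(3))
go(s,[402,339,180],2,0)
E
```

```text
[[ 0.904 -0.001  0.427]
 [-0.427 -0.001  0.904]
 [-0.    -1.    -0.001]]
shift [ 0.219   0.0697 -0.0714] rot [1.3000e-03 1.0951e+00 5.0000e-04] deg 62.7 sg 1 tcp [402. 339. 178.]
```

```bash
python3 -m crank '[{"dx":0.219,"dy":0.0697,"dz":-0.0714,"ry":1.095,"gripper":1},{"dx":0.219,"dy":0.0697,"dz":-0.0714,"ry":1.095,"gripper":1},{"dx":0.219,"dy":0.0697,"dz":-0.0714,"ry":1.095,"gripper":1},{"dx":0.219,"dy":0.0697,"dz":-0.0714,"ry":1.095,"gripper":1},{"dx":0.219,"dy":0.0697,"dz":-0.0714,"ry":1.095,"gripper":1},{"dx":0.219,"dy":0.0697,"dz":-0.0714,"ry":1.095,"gripper":1},{"dx":0.219,"dy":0.0697,"dz":-0.0714,"ry":1.095,"gripper":1},{"dx":0.219,"dy":0.0697,"dz":-0.0714,"ry":1.095,"gripper":1},{"dx":0.219,"dy":0.0697,"dz":-0.0714,"ry":1.095,"gripper":1},{"dx":0.219,"dy":0.0697,"dz":-0.0714,"ry":1.095,"gripper":1}]'
python3 - <<'E'
from h import *
from workcell import monitor,capture
s=monitor.state();print(s["clock"],s["eef_pos"],s["qpos"].round(2),s["ft_force"])
c=capture("wrist");pickle.dump((c,s),open("pics/w1.pkl","wb"));cv2.imwrite("pics/w1.png",c["image"])
go(s,[402,339,52],2,0)
E
```

```text
0.15 [234.44172899 497.09079337 247.67974259] [ 1.    0.33 -0.19  1.05  0.    1.44] [0.98752209 0.13437609 0.15373294]
shift [ 0.219   0.1977 -0.0712] rot [1.3000e-03 1.0951e+00 5.0000e-04] deg 62.7 sg 1 tcp [402. 339.  50.]invalid input at $[0]: expected keys dx, dy, dz, rx, ry, rz, gripper
```

View pics/w1.png

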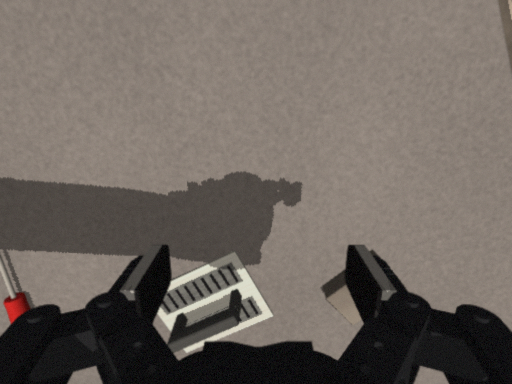

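The call was refused: every row needs all seven keys, so nothing moved and the picture is unchanged.

```bash
python3 -m crank '[{"dx":0.219,"dy":0.0697,"dz":-0.0714,"rx":0,"ry":1.095,"rz":0,"gripper":1},{"dx":0.219,"dy":0.0697,"dz":-0.0714,"rx":0,"ry":1.095,"rz":0,"gripper":1},{"dx":0.219,"dy":0.0697,"dz":-0.0714,"rx":0,"ry":1.095,"rz":0,"gripper":1},{"dx":0.219,"dy":0.0697,"dz":-0.0714,"rx":0,"ry":1.095,"rz":0,"gripper":1},{"dx":0.219,"dy":0.0697,"dz":-0.0714,"rx":0,"ry":1.095,"rz":0,"gripper":1},{"dx":0.219,"dy":0.0697,"dz":-0.0714,"rx":0,"ry":1.095,"rz":0,"gripper":1},{"dx":0.219,"dy":0.0697,"dz":-0.0714,"rx":0,"ry":1.095,"rz":0,"gripper":1},{"dx":0.219,"dy":0.0697,"dz":-0.0714,"rx":0,"ry":1.095,"rz":0,"gripper":1},{"dx":0.219,"dy":0.0697,"dz":-0.0714,"rx":0,"ry":1.095,"rz":0,"gripper":1},{"dx":0.219,"dy":0.0697,"dz":-0.0714,"rx":0,"ry":1.095,"rz":0,"gripper":1}]'
python3 - <<'E'
from h import *
from workcell import monitor,capture
s=monitor.state();print(s["clock"],s["eef_pos"],s["qpos"].round(2),s["ft_force"])
c=capture("wrist");pickle.dump((c,s),open("pics/w1.pkl","wb"));cv2.imwrite("pics/w2.png",c["image"])
go(s,[402,339,52],2,0)
E
```

```text
clock: 1.2
eef_pos: [402.2, 339.4, 178.5]
eef_rot: [-0.509, 0.509, -0.491, 0.491]
ft_force: [-0.1, -0.1, 0.2]
width: 85.5
1.2 [402.19001897 339.40045477 178.49362451] [ 0.56  0.34 -0.36  0.87 -0.    2.1 ] [-0.1013139  -0.1449207   0.21580991]
shift [ 0.0004  0.1285 -0.0002] rot [0.0002 0.0012 0.0001] deg 0.1 sg 1 tcp [402. 339.  50.]
```

View pics/w2.png

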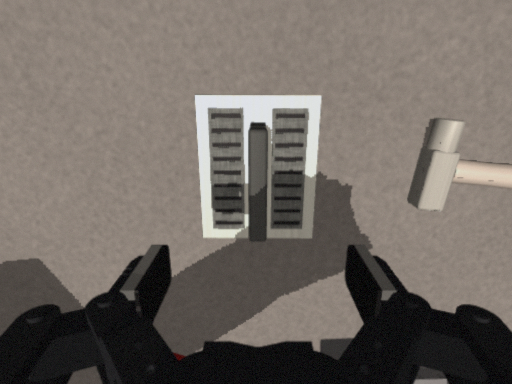

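```bash
python3 - <<'E'
from h import *
c,s=load("w1")
p=onz(c,[(195.5,95.5),(321,95.5),(313.5,239),(203.5,239)],6,s);print(p.round(1),p.mean(0))
b=onz(c,[(249,129),(268,129),(266.5,240),(249,240)],63,s);print(b.round(1),b.mean(0))
crop(c,185,85,335,250,5,"pics/c5.png")
E
```

```text
[[340.4 410.5   6. ]
 [458.7 414.9   6. ]
 [465.8 264.5   6. ]
 [345.2 260.    6. ]] [402.50574407 337.44835304   6.        ]
[[393.1 388.2  63. ]
 [408.1 388.8  63. ]
 [411.5 291.1  63. ]
 [395.9 290.5  63. ]] [402.15376117 339.66541213  63.        ]
```

View pics/c5.png

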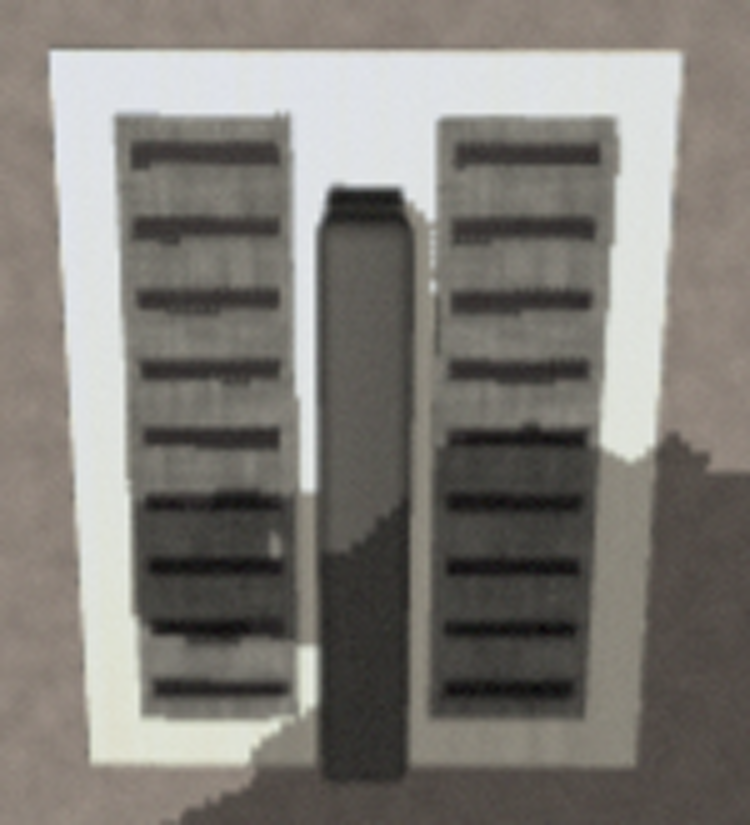

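```bash
python3 -m crank '[{"dx":0,"dy":0.04,"dz":0,"rx":0,"ry":0,"rz":0,"gripper":1},{"dx":0,"dy":0.08,"dz":0,"rx":0,"ry":0,"rz":0,"gripper":1},{"dx":0,"dy":0.11,"dz":0,"rx":0,"ry":0,"rz":0,"gripper":1},{"dx":0,"dy":0.128,"dz":0,"rx":0,"ry":0,"rz":0,"gripper":1},{"dx":0,"dy":0.128,"dz":0,"rx":0,"ry":0,"rz":0,"gripper":1},{"dx":0,"dy":0.128,"dz":0,"rx":0,"ry":0,"rz":0,"gripper":0},{"dx":0,"dy":0.128,"dz":0,"rx":0,"ry":0,"rz":0,"gripper":0},{"dx":0,"dy":0.128,"dz":0,"rx":0,"ry":0,"rz":0,"gripper":0},{"dx":0,"dy":0.128,"dz":0,"rx":0,"ry":0,"rz":0,"gripper":0},{"dx":0,"dy":0.128,"dz":0,"rx":0,"ry":0,"rz":0,"gripper":0}]' 80
python3 -m crank '[{"dx":0,"dy":0,"dz":0,"rx":0,"ry":0,"rz":0,"gripper":0},{"dx":0,"dy":0,"dz":0,"rx":0,"ry":0,"rz":0,"gripper":0},{"dx":0,"dy":0,"dz":0,"rx":0,"ry":0,"rz":0,"gripper":0},{"dx":0,"dy":0,"dz":0,"rx":0,"ry":0,"rz":0,"gripper":0}]' 80
```

```text
clock: 2.25
eef_pos: [402.8, 339.8, 51.6]
eef_rot: [0.509, -0.508, 0.491, -0.491]
ft_force: [1.3, -0.4, -0.7]
width: 14.7
clock: 2.65
eef_pos: [402.8, 339.8, 51.5]
eef_rot: [0.509, -0.508, 0.491, -0.491]
ft_force: [-0.9, -0.5, 6.1]
width: 14.9
```

```bash
python3 -m crank '[{"dx":0,"dy":-0.01,"dz":0,"rx":0,"ry":0,"rz":0,"gripper":0},{"dx":0,"dy":-0.03,"dz":0,"rx":0,"ry":0,"rz":0,"gripper":0},{"dx":0,"dy":-0.06,"dz":0,"rx":0,"ry":0,"rz":0,"gripper":0},{"dx":0,"dy":-0.09,"dz":0,"rx":0,"ry":0,"rz":0,"gripper":0},{"dx":0,"dy":-0.12,"dz":0,"rx":0,"ry":0,"rz":0,"gripper":0},{"dx":0,"dy":-0.13,"dz":0,"rx":0,"ry":0,"rz":0,"gripper":0},{"dx":0,"dy":-0.13,"dz":0,"rx":0,"ry":0,"rz":0,"gripper":0},{"dx":0,"dy":-0.13,"dz":0,"rx":0,"ry":0,"rz":0,"gripper":0}]' 80
cat >> h.py <<'E'
SEAT=np.array([577.8,35.0,45.]);YAW=5.25
def plate(s,farx,farz,y,tilt,seat=None,h=53.5):
    """grip point for the far bottom edge at seat-frame (farx,farz)"""
    seat=SEAT if seat is None else seat
    F0=frame(YAW,0);F=R.from_euler('y',tilt,degrees=True).as_matrix()
    c=np.array([farx,y,farz])+F@[-60,0,h]
    go(s,seat+F0@c,YAW,tilt)
E
python3 - <<'E'
from h import *
from workcell import monitor,capture
s=monitor.state();print(s["clock"],s["eef_pos"],s["qpos"].round(2),s["ft_force"],s["moment"],s["width"])
c=capture("wrist");pickle.dump((c,s),open("pics/w3.pkl","wb"));cv2.imwrite("pics/w3.png",c["image"])
plate(s,22,50,0,15)
E
```

```text
clock: 3.45
eef_pos: [401.5, 339.0, 179.4]
eef_rot: [-0.508, 0.509, -0.491, 0.491]
ft_force: [-1.1, -0.6, -3.0]
width: 14.7
3.45 [401.50373342 338.95696792 179.41551917] [ 0.56  0.34 -0.36  0.87  0.    2.1 ] [-1.11763962 -0.56669328 -3.00168556] [-0.01963175  0.02051916 -0.01672051] 14.67192004071731
shift [0.3112 0.0192 0.143 ] rot [-0.2601 -0.0564 -0.0066] deg 15.3 sg 1 tcp [555.3  32.9 160.3]
```

View pics/w3.png

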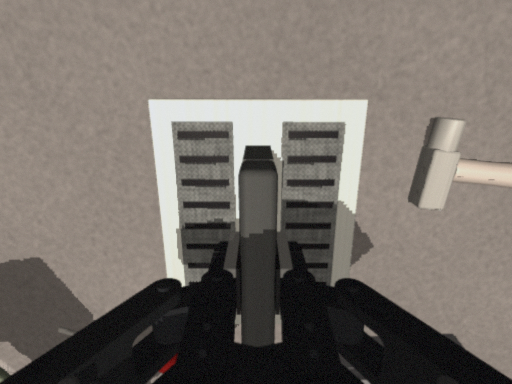

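```bash
python3 -m crank '[{"dx":0.02,"dy":0,"dz":0.01,"rx":-0.02,"ry":-0.005,"rz":0,"gripper":0},{"dx":0.05,"dy":0,"dz":0.023,"rx":-0.05,"ry":-0.01,"rz":0,"gripper":0},{"dx":0.09,"dy":0,"dz":0.041,"rx":-0.08,"ry":-0.02,"rz":0,"gripper":0},{"dx":0.13,"dy":0,"dz":0.06,"rx":-0.11,"ry":-0.03,"rz":-0.003,"gripper":0},{"dx":0.17,"dy":0,"dz":0.078,"rx":-0.14,"ry":-0.035,"rz":-0.004,"gripper":0},{"dx":0.21,"dy":0,"dz":0.097,"rx":-0.18,"ry":-0.04,"rz":-0.005,"gripper":0},{"dx":0.25,"dy":0,"dz":0.115,"rx":-0.21,"ry":-0.045,"rz":-0.006,"gripper":0},{"dx":0.28,"dy":0.005,"dz":0.129,"rx":-0.24,"ry":-0.05,"rz":-0.006,"gripper":0},{"dx":0.30,"dy":0.012,"dz":0.138,"rx":-0.255,"ry":-0.055,"rz":-0.006,"gripper":0},{"dx":0.311,"dy":0.019,"dz":0.143,"rx":-0.26,"ry":-0.056,"rz":-0.0066,"gripper":0}]' 80
python3 -m crank '[{"dx":0,"dy":0,"dz":0,"rx":0,"ry":0,"rz":0,"gripper":0},{"dx":0,"dy":0,"dz":0,"rx":0,"ry":0,"rz":0,"gripper":0}]' 80
python3 - <<'E'
from h import *
from workcell import monitor,capture
s=monitor.state();print(s["clock"],s["eef_pos"],s["qpos"].round(2),s["ft_force"],s["moment"],s["width"])
for n in ["wrist","top","scene"]:
    c=capture(n);pickle.dump((c,s),open(f"pics/{n}4.pkl","wb"));cv2.imwrite(f"pics/{n}4.png",c["image"])
crop(load("scene4")[0],150,130,350,290,4,"pics/c6.png");crop(load("top4")[0],180,110,330,230,5,"pics/c7.png")
plate(s,22,50,0,15)
E
```

```text
clock: 4.5
eef_pos: [556.3, 31.7, 159.0]
eef_rot: [-0.449, 0.585, -0.536, 0.41]
ft_force: [-0.3, 0.4, -2.5]
width: 14.9
clock: 4.7
eef_pos: [555.0, 34.5, 160.7]
eef_rot: [-0.45, 0.586, -0.535, 0.41]
ft_force: [0.6, -0.0, -2.5]
width: 14.8
4.7 [554.99244487  34.47069581 160.70255641] [-0.05  0.6  -0.02  1.21 -0.04  1.43] [ 0.64194057 -0.04322009 -2.46654205] [ 0.02895108 -0.45266925 -0.00546164] 14.792155658360212
shift [0.0016 0.0004 0.0002] rot [ 0.0003  0.0003 -0.0017] deg 0.1 sg 1 tcp [555.3  32.9 160.3]
```

View pics/wrist4.png

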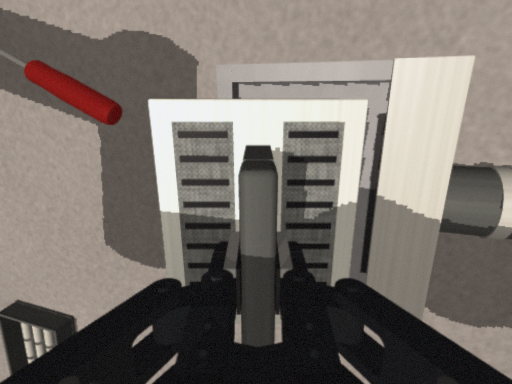

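View pics/c6.png

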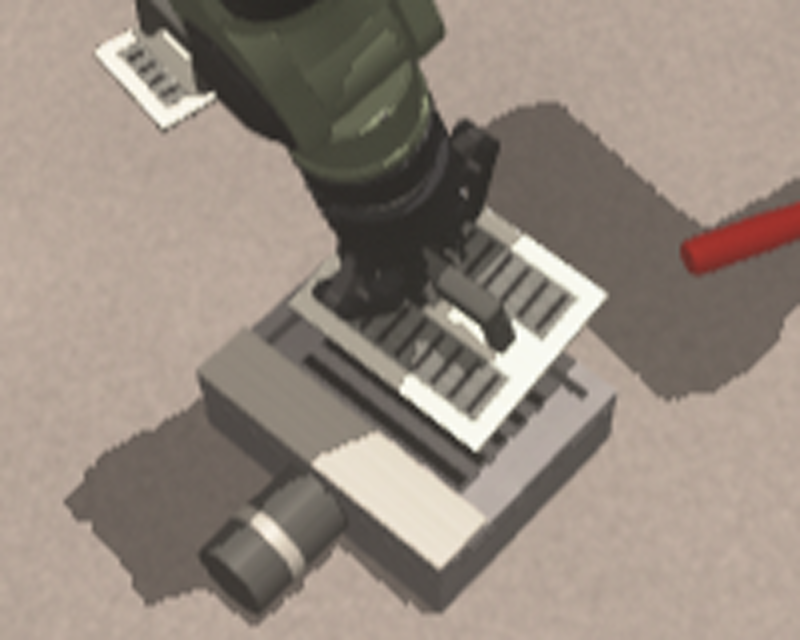

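View pics/c7.png

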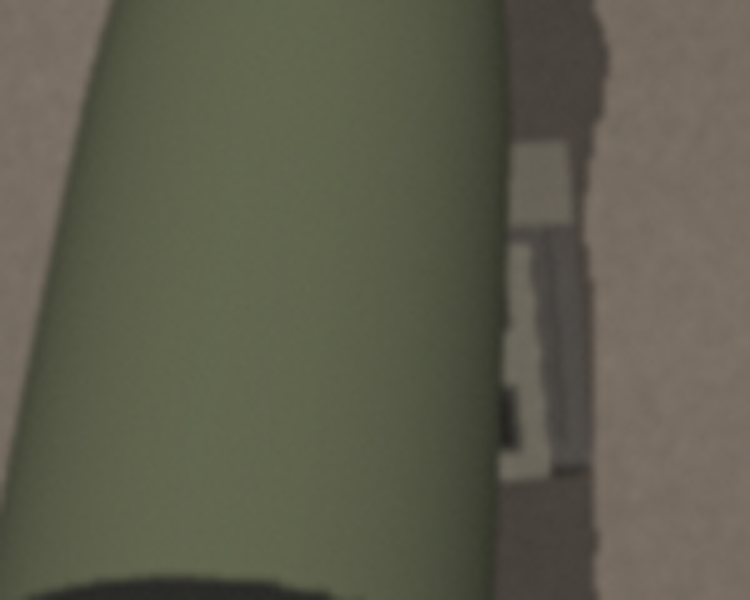

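```bash
python3 - <<'E'
from h import *
c,s=load("wrist4")
crop(c,140,40,480,300,2.35,"pics/c8.png")
F=frame(YAW,0)
for z,pts in [(67,[(391,70),(379,180),(371,250)]),(59,[(217,66),(390,62),(391,80),(235,82)])]:
    p=onz(c,pts,z,s);print(z,p.round(1),((p-SEAT)@F).round(1))
# plate far(lip-side) edge depth
P=cloud(c,s)
for u,v in [(362,105),(358,150),(354,200),(160,110),(165,150),(168,200)]:
    print((u,v),((P[v,u]-SEAT)@F).round(1))
E
```

```text
67 [[605.9 129.5  67. ]
 [613.9  59.3  67. ]
 [619.6   5.4  67. ]] [[ 36.6  91.6  22. ]
 [ 38.2  20.9  22. ]
 [ 38.9 -33.3  22. ]]
59 [[487.5 123.8  59. ]
 [605.2 134.7  59. ]
 [608.2 124.2  59. ]
 [502.2 114.   59. ]] [[-81.8  96.7  14. ]
 [ 36.4  96.7  14. ]
 [ 38.4  86.   14. ]
 [-68.1  85.6  14. ]]
(362, 105) [19.9 72.2 57.3]
(358, 150) [20.3 47.6 58.5]
(354, 200) [21.1 16.9 56.9]
(160, 110) [-85.7  69.5  88. ]
(165, 150) [-86.6  47.1  85.5]
(168, 200) [-86.9  17.   86.8]
```

View pics/c8.png

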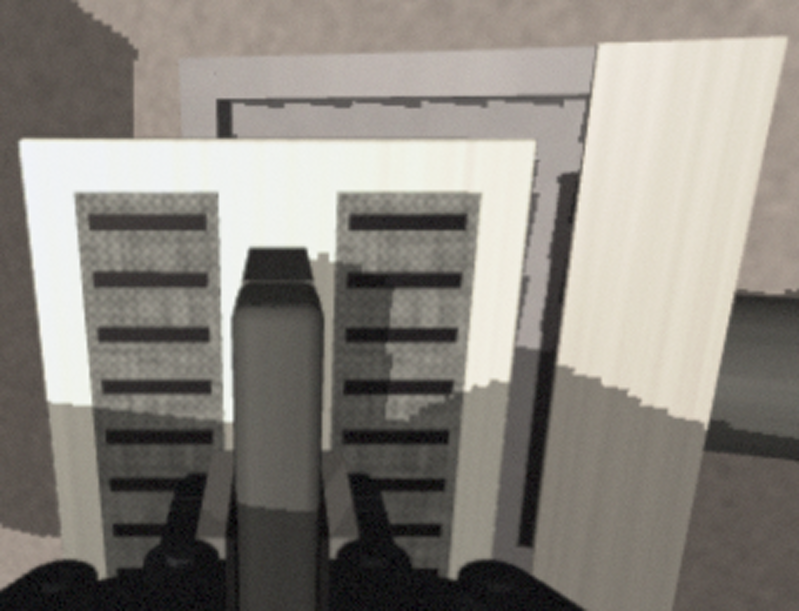

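```bash
python3 - <<'E'
from h import *
from workcell import monitor
s=monitor.state()
plate(s,25,20,0,13.5);plate(s,27,4,0,13.5)
E
```

```text
shift [0.002  0.0316 0.0093] rot [ 0.0241  0.0016 -0.0006] deg 1.4 sg 1 tcp [556.6  33.  129.1]
shift [0.002  0.0466 0.0153] rot [ 0.0241  0.0016 -0.0006] deg 1.4 sg 1 tcp [558.6  33.2 113.1]
```

```bash
python3 -m crank '[{"dx":0.001,"dy":0.012,"dz":0.003,"rx":0.008,"ry":0,"rz":0,"gripper":0},{"dx":0.002,"dy":0.022,"dz":0.006,"rx":0.016,"ry":0.001,"rz":0,"gripper":0},{"dx":0.002,"dy":0.0316,"dz":0.0093,"rx":0.024,"ry":0.001,"rz":0,"gripper":0},{"dx":0.002,"dy":0.038,"dz":0.012,"rx":0.024,"ry":0.001,"rz":0,"gripper":0},{"dx":0.002,"dy":0.043,"dz":0.014,"rx":0.024,"ry":0.001,"rz":0,"gripper":0},{"dx":0.002,"dy":0.0466,"dz":0.0153,"rx":0.024,"ry":0.001,"rz":0,"gripper":0},{"dx":0.002,"dy":0.0466,"dz":0.0153,"rx":0.024,"ry":0.001,"rz":0,"gripper":0},{"dx":0.002,"dy":0.0466,"dz":0.0153,"rx":0.024,"ry":0.001,"rz":0,"gripper":0}]' 80
python3 - <<'E'
from h import *
from workcell import monitor,capture
s=monitor.state();print(s["clock"],s["eef_pos"],s["ft_force"],s["moment"],s["width"])
for n in ["wrist","scene"]:
    c=capture(n);pickle.dump((c,s),open(f"pics/{n}5.pkl","wb"));cv2.imwrite(f"pics/{n}5.png",c["image"])
crop(load("scene5")[0],170,150,330,280,5,"pics/c9.png");crop(load("wrist5")[0],140,40,480,300,2.35,"pics/c10.png")
c,s5=load("wrist5");P=cloud(c,s5);F=frame(YAW,0)
for u,v in [(362,105),(358,150),(354,200),(160,110),(165,150),(168,200)]: print((u,v),((P[v,u]-SEAT)@F).round(1))
plate(s,27,4,0,13.5);plate(s,62,3.5,0,13.5)
E
```

```text
clock: 5.65
eef_pos: [559.2, 32.0, 112.8]
eef_rot: [-0.457, 0.58, -0.53, 0.417]
ft_force: [0.2, -0.6, -2.5]
width: 14.5
5.65 [559.20344748  31.97342252 112.80508037] [ 0.23605653 -0.62214361 -2.5441088 ] [ 0.06480681 -0.3686395  -0.03510788] 14.54956583441817
(362, 105) [25.5 69.2 10.6]
(358, 150) [25.9 44.5 10.9]
(354, 200) [26.6 14.  10.5]
(160, 110) [-81.2  66.6  37.9]
(165, 150) [-80.7  44.6  37.6]
(168, 200) [-82.7  13.8  36.2]
shift [-0.0013 -0.0001 -0.0006] rot [ 0.0002 -0.0011 -0.0007] deg 0.1 sg 1 tcp [558.6  33.2 113.1]
shift [-0.0014 -0.0078  0.0336] rot [ 0.0002 -0.0011 -0.0007] deg 0.1 sg 1 tcp [593.4  36.4 112.6]
```

View pics/c9.png

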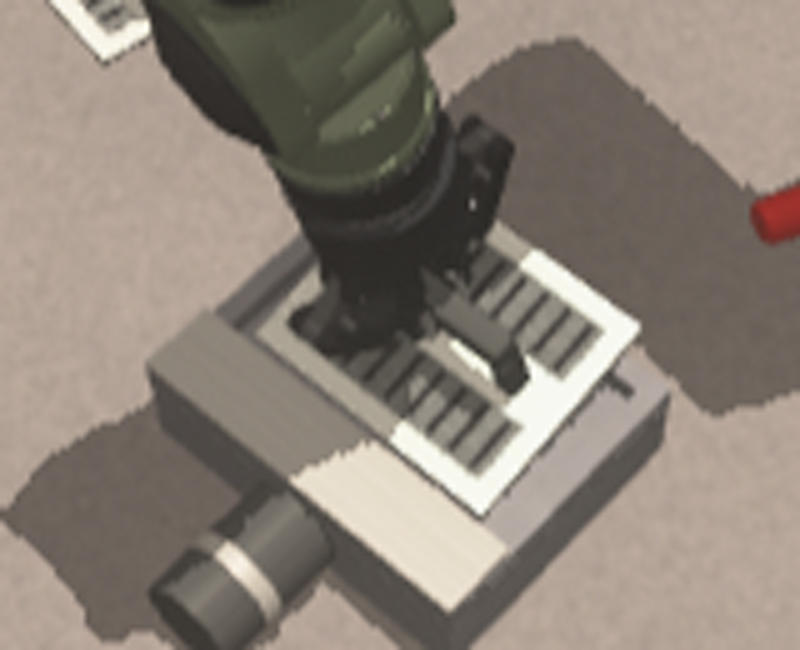

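View pics/c10.png

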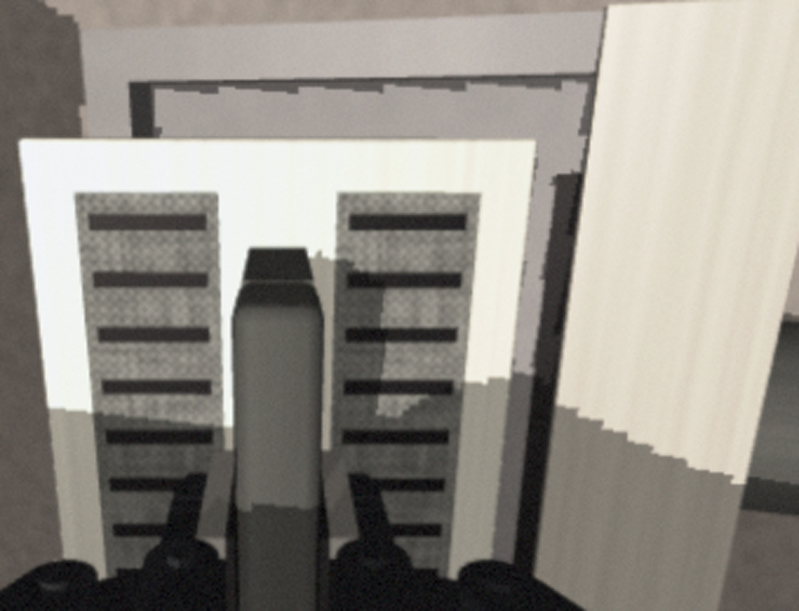

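```bash
python3 -m crank '[{"dx":-0.0005,"dy":-0.0014,"dz":0.006,"rx":0,"ry":0,"rz":0,"gripper":0},{"dx":-0.001,"dy":-0.0028,"dz":0.012,"rx":0,"ry":0,"rz":0,"gripper":0},{"dx":-0.0014,"dy":-0.0042,"dz":0.018,"rx":0,"ry":0,"rz":0,"gripper":0},{"dx":-0.0014,"dy":-0.0056,"dz":0.024,"rx":0,"ry":0,"rz":0,"gripper":0}]' 80
python3 -m crank '[{"dx":0,"dy":-0.0011,"dz":0.0048,"rx":0,"ry":0,"rz":0,"gripper":0},{"dx":0,"dy":-0.0022,"dz":0.0096,"rx":0,"ry":0,"rz":0,"gripper":0},{"dx":0,"dy":-0.0022,"dz":0.0096,"rx":0,"ry":0,"rz":0,"gripper":0}]' 80
python3 - <<'E'
from h import *
from workcell import monitor,capture
s=monitor.state();print(s["clock"],s["eef_pos"],s["ft_force"],s["moment"],s["width"])
for n in ["wrist","scene"]:
    c=capture(n);pickle.dump((c,s),open(f"pics/{n}6.pkl","wb"));cv2.imwrite(f"pics/{n}6.png",c["image"])
crop(load("scene6")[0],170,150,330,280,5,"pics/c11.png");crop(load("wrist6")[0],140,40,480,300,2.35,"pics/c12.png")
c,s5=load("wrist6");P=cloud(c,s5);F=frame(YAW,0)
for u,v in [(160,110),(165,150),(168,200)]: print((u,v),((P[v,u]-SEAT)@F).round(1))
plate(s,62,3.5,0,13.5)
for z,t in [(3,9),(2.5,5),(1.5,2),(1,0),(0,0)]:plate(s,62,z,0,t)
E
```

```text
clock: 6.15
eef_pos: [584.2, 35.6, 112.4]
eef_rot: [-0.457, 0.58, -0.53, 0.417]
ft_force: [-0.0, -0.2, -2.9]
width: 15.1
clock: 6.45
eef_pos: [594.0, 36.4, 112.2]
eef_rot: [-0.457, 0.58, -0.53, 0.417]
ft_force: [-0.2, 0.3, -3.5]
width: 14.8
6.45 [593.97587508  36.44282415 112.1788951 ] [-0.24587059  0.30950708 -3.52629543] [ 0.02893094 -0.38632117  0.03665329] 14.836910799489443
(160, 110) [-46.7  67.8  36.2]
(165, 150) [-46.5  45.6  35.5]
(168, 200) [-47.3  15.3  36.1]
shift [-0.     -0.0003 -0.0006] rot [-0.     -0.0012 -0.0007] deg 0.1 sg 1 tcp [593.4  36.4 112.6]
shift [-0.      0.0051 -0.0044] rot [ 0.0785 -0.0012 -0.0006] deg 4.5 sg 1 tcp [588.5  36.  108.3]
shift [-0.      0.0101 -0.0074] rot [ 0.1483 -0.0013 -0.0006] deg 8.5 sg 1 tcp [584.5  35.6 104. ]
shift [-0.      0.0147 -0.0092] rot [ 0.2007 -0.0013 -0.0006] deg 11.5 sg 1 tcp [581.6  35.4 100.1]
shift [-0.      0.0176 -0.0104] rot [ 0.2356 -0.0013 -0.0005] deg 13.5 sg 1 tcp [579.8  35.2  97.5]
shift [-0.      0.0186 -0.0102] rot [ 0.2356 -0.0013 -0.0005] deg 13.5 sg 1 tcp [579.8  35.2  96.5]
```

View pics/c11.png

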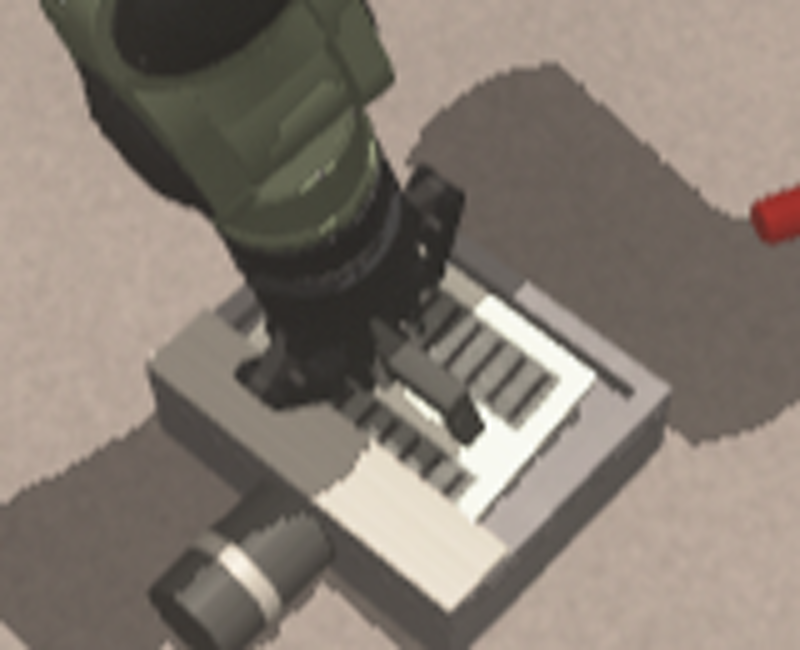

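View pics/c12.png

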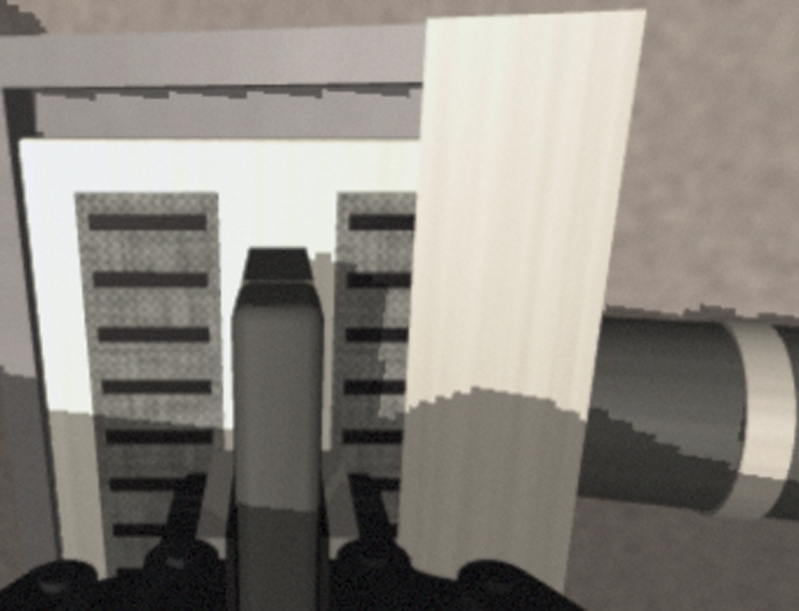

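The lip-side edge is under the lip (the lip covers the plate from column ~405–425 of the crop) with no contact force. Next I lower the near edge.

```bash
python3 -m crank '[{"dx":0,"dy":0.0025,"dz":-0.0022,"rx":0.039,"ry":0,"rz":0,"gripper":0},{"dx":0,"dy":0.0051,"dz":-0.0044,"rx":0.0785,"ry":-0.001,"rz":0,"gripper":0},{"dx":0,"dy":0.0076,"dz":-0.0059,"rx":0.113,"ry":-0.001,"rz":0,"gripper":0},{"dx":0,"dy":0.0101,"dz":-0.0074,"rx":0.148,"ry":-0.001,"rz":0,"gripper":0},{"dx":0,"dy":0.0124,"dz":-0.0083,"rx":0.175,"ry":-0.001,"rz":0,"gripper":0},{"dx":0,"dy":0.0147,"dz":-0.0092,"rx":0.2007,"ry":-0.001,"rz":0,"gripper":0},{"dx":0,"dy":0.0176,"dz":-0.0104,"rx":0.2356,"ry":-0.001,"rz":0,"gripper":0},{"dx":0,"dy":0.0176,"dz":-0.0104,"rx":0.2356,"ry":-0.001,"rz":0,"gripper":0}]' 80
python3 -m crank '[{"dx":0,"dy":0,"dz":0,"rx":0,"ry":0,"rz":0,"gripper":0},{"dx":0,"dy":0,"dz":0,"rx":0,"ry":0,"rz":0,"gripper":0}]' 80
python3 - <<'E'
from h import *
from workcell import monitor
s=monitor.state();print(s["ft_force"],s["moment"],s["eef_pos"])
plate(s,62,0,0,0)
E
```

```text
clock: 7.35
eef_pos: [577.1, 35.2, 97.5]
eef_rot: [-0.522, 0.523, -0.477, 0.476]
ft_force: [-0.1, -0.3, -3.2]
width: 14.9
clock: 7.55
eef_pos: [579.5, 35.1, 98.0]
eef_rot: [-0.522, 0.522, -0.477, 0.476]
ft_force: [0.3, 1.0, -2.5]
width: 14.7
[ 0.34368061  1.0382775  -2.50397803] [ 0.01041981 -0.00708936 -0.05850458] [579.47537922  35.11628415  97.95522273]
shift [-0.      0.0015  0.0003] rot [ 0.0005 -0.0004 -0.0005] deg 0.0 sg 1 tcp [579.8  35.2  96.5]
```

Level and still hanging about 1 mm or more above the floor; I go down in small steps until there is contact.

```bash
for i in 1; do python3 -m crank '[{"dx":0,"dy":0.001,"dz":0,"rx":0,"ry":0,"rz":0,"gripper":0},{"dx":0,"dy":0.001,"dz":0,"rx":0,"ry":0,"rz":0,"gripper":0},{"dx":0,"dy":0.001,"dz":0,"rx":0,"ry":0,"rz":0,"gripper":0}]' 80
python3 -m crank '[{"dx":0,"dy":0.0005,"dz":0,"rx":0,"ry":0,"rz":0,"gripper":0},{"dx":0,"dy":0.0005,"dz":0,"rx":0,"ry":0,"rz":0,"gripper":0},{"dx":0,"dy":0.0005,"dz":0,"rx":0,"ry":0,"rz":0,"gripper":0}]' 80; done
```

```text
clock: 7.85
eef_pos: [579.3, 35.2, 96.6]
eef_rot: [0.522, -0.522, 0.477, -0.476]
ft_force: [-0.2, 0.2, -2.9]
width: 14.7
clock: 8.15
eef_pos: [579.3, 35.1, 96.5]
eef_rot: [0.522, -0.522, 0.477, -0.477]
ft_force: [-1.5, -0.1, 3.0]
width: 14.7
```

```bash
python3 -m crank '[{"dx":0,"dy":0.0005,"dz":0,"rx":0,"ry":0,"rz":0,"gripper":0},{"dx":0,"dy":0.0005,"dz":0,"rx":0,"ry":0,"rz":0,"gripper":0},{"dx":0,"dy":0.0005,"dz":0,"rx":0,"ry":0,"rz":0,"gripper":0}]' 80
python3 - <<'E'
from h import *
from workcell import monitor,capture
s=monitor.state();print(s["clock"],s["eef_pos"],s["ft_force"],s["moment"])
for n in ["wrist","scene"]:
    c=capture(n);pickle.dump((c,s),open(f"pics/{n}7.pkl","wb"))
crop(load("scene7")[0],170,150,330,280,5,"pics/c13.png");crop(load("wrist7")[0],140,40,480,300,2.35,"pics/c14.png")
c,s5=load("wrist7");P=cloud(c,s5);F=frame(YAW,0)
for u,v in [(160,110),(165,150),(168,200),(255,110),(298,120),(175,80)]: print((u,v),((P[v,u]-SEAT)@F).round(1))
E
```

```text
clock: 8.45
eef_pos: [579.3, 35.2, 96.6]
eef_rot: [0.522, -0.522, 0.477, -0.477]
ft_force: [-2.3, -0.1, 6.0]
width: 14.6
8.45 [579.30174324  35.16378254  96.55291981] [-2.29154019 -0.14857575  5.95002923] [0.01126208 0.48995253 0.02752023]
(160, 110) [-52.4  67.9   6.4]
(165, 150) [-51.4  46.    8. ]
(168, 200) [-52.7  15.5   7. ]
(255, 110) [-0.3 68.   6.6]
(298, 120) [23.4 62.7  7.4]
(175, 80) [-44.3  83.5   0.9]
```

View pics/c13.png

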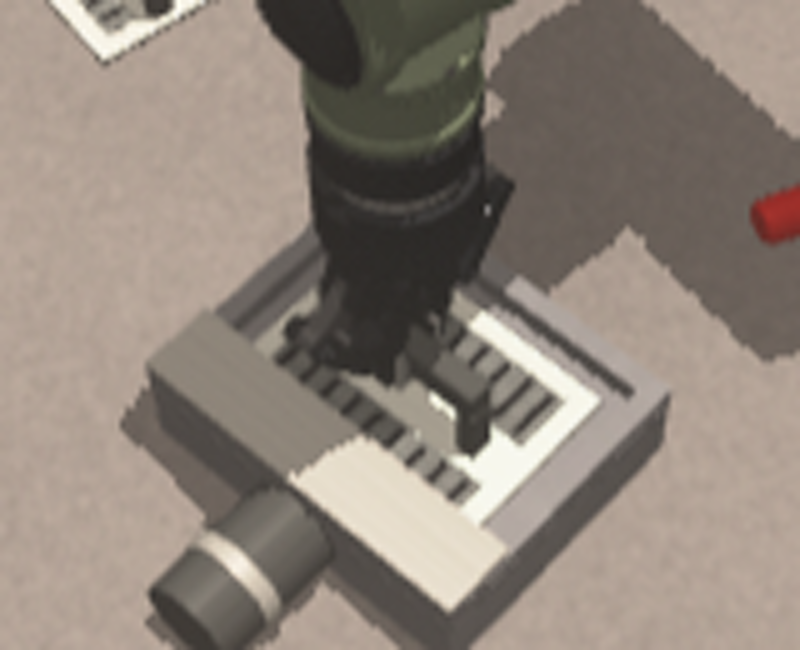

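View pics/c14.png

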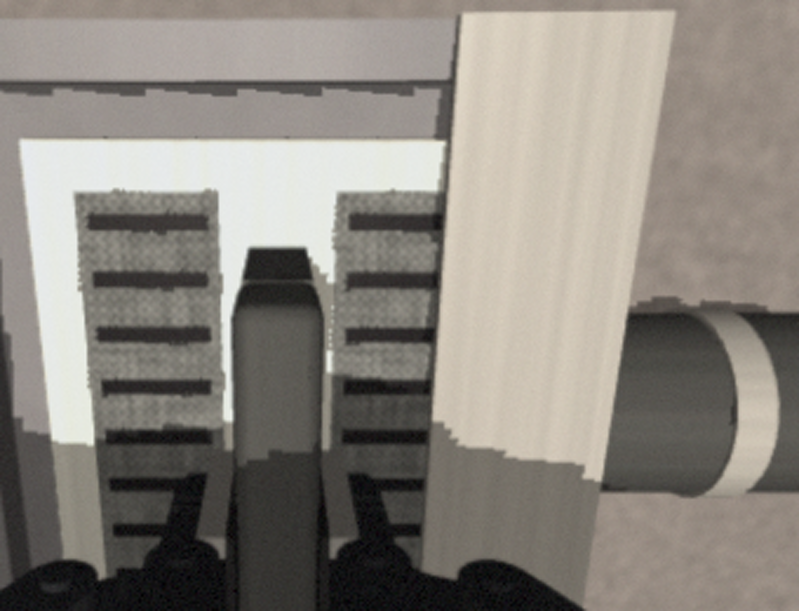

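```bash
python3 -m crank '[{"dx":0,"dy":0.0007,"dz":0,"rx":0,"ry":0,"rz":0,"gripper":0},{"dx":0,"dy":0.0007,"dz":0,"rx":0,"ry":0,"rz":0,"gripper":0},{"dx":0,"dy":0.0007,"dz":0,"rx":0,"ry":0,"rz":0,"gripper":0}]' 80
python3 -c "
from workcell import monitor
s=monitor.state();print(s['ft_force'],s['moment'])"
```

```text
clock: 8.85
eef_pos: [579.3, 35.2, 96.5]
eef_rot: [0.523, -0.522, 0.477, -0.477]
ft_force: [-4.8, 0.8, 11.0]
width: 14.8
[-4.76005707  0.81508457 11.00608869] [ 0.04624279  0.81375969 -0.06365335]
```

```bash
python3 -m crank '[{"dx":0,"dy":0,"dz":0,"rx":0,"ry":0,"rz":0,"gripper":0.5},{"dx":0,"dy":0,"dz":0,"rx":0,"ry":0,"rz":0,"gripper":0.5},{"dx":0,"dy":0,"dz":0,"rx":0,"ry":0,"rz":0,"gripper":0.5},{"dx":0,"dy":0,"dz":0,"rx":0,"ry":0,"rz":0,"gripper":0.5},{"dx":0,"dy":0,"dz":0,"rx":0,"ry":0,"rz":0,"gripper":0.5},{"dx":0,"dy":0,"dz":0,"rx":0,"ry":0,"rz":0,"gripper":0.5}]' 80
```

```text
clock: 9.45
eef_pos: [579.1, 35.1, 94.8]
eef_rot: [-0.522, 0.522, -0.477, 0.476]
ft_force: [0.3, 0.2, -0.5]
width: 42.5
```

```bash
python3 -m crank '[{"dx":0,"dy":-0.01,"dz":0,"rx":0,"ry":0,"rz":0,"gripper":0.5},{"dx":0,"dy":-0.03,"dz":0,"rx":0,"ry":0,"rz":0,"gripper":0.5},{"dx":0,"dy":-0.06,"dz":0,"rx":0,"ry":0,"rz":0,"gripper":0.5},{"dx":0,"dy":-0.1,"dz":0,"rx":0,"ry":0,"rz":0,"gripper":0.5},{"dx":0,"dy":-0.13,"dz":0,"rx":0,"ry":0,"rz":0,"gripper":0.5},{"dx":0,"dy":-0.13,"dz":0,"rx":0,"ry":0,"rz":0,"gripper":0.5},{"dx":0,"dy":-0.13,"dz":0,"rx":0,"ry":0,"rz":0,"gripper":0.5}]'
python3 - <<'E'
from h import *
from workcell import monitor,capture
s=monitor.state();print(s["clock"],s["eef_pos"],s["ft_force"],s["width"])
for n in ["wrist","scene"]:
    c=capture(n);pickle.dump((c,s),open(f"pics/{n}8.pkl","wb"))
crop(load("scene8")[0],170,150,330,280,5,"pics/c15.png")
c,s5=load("wrist8");P=cloud(c,s5);F=frame(YAW,0);Q=(P-SEAT)@F
cv2.imwrite("pics/w8.png",c["image"]);pickle.dump(Q,open("pics/Q.pkl","wb"))
E
```

```text
clock: 10.15
eef_pos: [579.6, 35.1, 226.2]
eef_rot: [0.523, -0.522, 0.476, -0.477]
ft_force: [0.5, -0.3, -0.7]
width: 42.9
10.15 [579.62746526  35.06206614 226.17164127] [ 0.52823338 -0.26851569 -0.72004587] 42.86131400032197
```

View pics/c15.png

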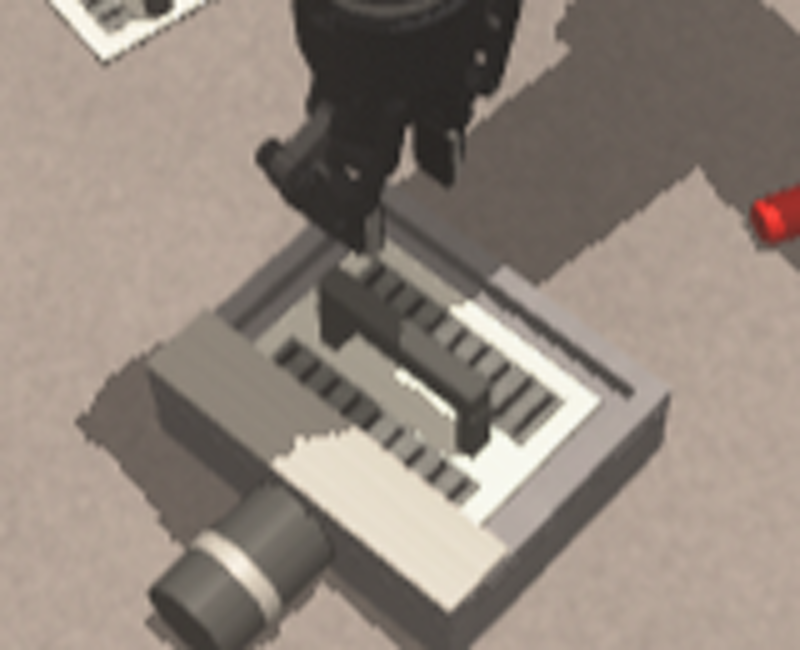

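View pics/w8.png

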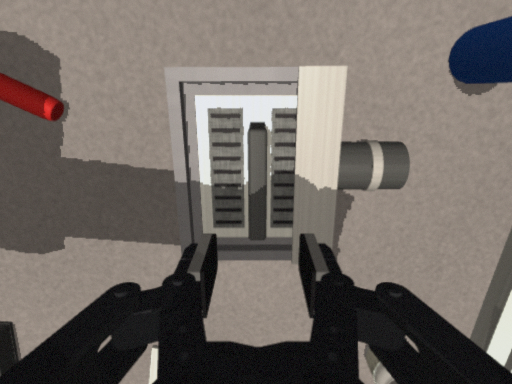

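```bash
python3 - <<'E'
from h import *
Q=load("Q");c,s=load("wrist8")
def fit(sl):
    A=Q[sl].reshape(-1,3);A=A[~np.isnan(A[:,0])];return A
A=np.vstack([fit(np.s_[97:105,202:294]),fit(np.s_[110:230,201:207]),fit(np.s_[110:180,245:248])])
A=A[A[:,2]<12];X=np.c_[A[:,:2],np.ones(len(A))];k=np.linalg.lstsq(X,A[:,2],rcond=None)[0];print("slope deg",np.degrees(k[:2]),"z0",k[2])
for r in (87,91):print("floor",np.nanmedian(Q[r,200:290,2]))
p=onz(c,[(195.5,96),(203.5,236)],51,s);print("near edge",((p-SEAT)@frame(YAW,0)).round(1))
E
```

```text
slope deg [-0.18940266  0.44128431] z0 6.345985656453087
floor 0.719918841352893
floor 0.8556506297229305
near edge [[-57.6  72.7   6. ]
 [-58.1 -75.    6. ]]
```

```bash
python3 -c "
from workcell import order,monitor
print(order.hand_in());print(monitor.state()['clock'])"
```

```text
the job is handed in; nothing more can be done
None
the job is handed in; nothing more can be done
```

The oblong plate is in the filter bay, lying flat with its far long edge under the steel lip, and the job is handed in. It took about 10 s of the 45 s allowed.

- **What I did:** I gripped the handle bar, lifted the plate and tilted it about 13.5–15° over the bay. I slid the far edge under the lip with no contact force, then lowered the near edge until the plate was level. I pressed it down until the floor pushed back with about 14 N, and only then opened the fingers and drew back up 130 mm.
- **Final position:** the near edge is about 58 mm on the robot side of the bay centre. That puts the far edge about 23 mm under the lip, clear of every wall.
- **Flatness:** the measured slope is under 0.5°, which is within the depth noise. The plate's top is about 5.5 mm above the measured floor, against a 6 mm plate.
- **Robot:** clear of everything, with the wrist force near zero.
- **Square plate:** I never touched it. It was partly in view, in the same place, in the later pictures, but I did not re-measure it.

One check was ambiguous. While pressing down, the wrist showed a small sideways force (about 5 N) and a moment of about 0.8 N m, probably friction against the floor. Both were gone after release. My first move call was refused because rows were missing keys, and nothing moved.

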